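# Charge the crucible through the slot with the loading boat

### The job

The long steel loading boat, with a metal slug in its trough, is stored with its grip end inside the wooden rack: draw it out by the bare bar and lay it down on the two rest bars in front of the covered crucible, nose towards the slot, slug still aboard, and let go. Then take it by its grip, pass the trough through the slot in the cover and tip the slug into the crucible, without the boat ever touching the cover. Bring the empty boat back out, lay it on the two rest bars as before and leave it there; do not shift the mould block, tape roll, flux bottle or pliers standing about.

Things in the scene. Friction and masses are not known exactly. Their poses are not given: they have to be found in the camera images.
- boat_mid (a point): Middle of the loading boat's bare steel bar, half-way up, for the first grasp. Axes: +x along the boat to its nose, +z up. Bar 14 wide, 10 high, bare from 85 mm behind to 35 mm ahead of here; open-topped trough 28 wide, 22 high from 35 to 105 mm ahead; wooden grip from 85 to 130 mm behind. One flat underside 5 mm below here. Boat 75 g; balances about 20 mm ahead with the slug.
- boat_grip (a point): Centre of the boat's wooden grip (16 wide, 22 high, 45 long), 107.5 mm behind boat_mid and 6 mm above it; axes as boat_mid. Hidden in the rack's sheath at the start.
- boat_nose (a point): Centre of the trough's open nose end (no end wall), 105 mm ahead of boat_mid, 11 mm above the boat's underside; axes as boat_mid.
- boat: The whole boat, 235 mm long; origin on its underside 5 mm below boat_mid, axes as boat_mid.
- slug_center (a point): Centre of the brass slug, a cylinder 18 mm in diameter, 18 mm long, about 40 g, lying crosswise at the rear of the trough, 46 mm ahead of boat_mid. The trough's floor climbs 10 degrees towards the nose: the slug stays at the rear while the boat is within about 8 degrees of level; with the nose tipped 30 degrees down it rolls out over the nose within a second.
- slug: The slug as a whole; its origin is slug_center.
- station: Charging station, fixed to the table: steel base 400x134x10 mm, two rest bars, the crucible and its cover. Its +x axis is the level direction of sliding into the slot, +z up; the origin is on the table under the slotted face.
- cover: The station's cover (origin and axes as station): a box 134 wide, 165 high, 176 long; aluminium front plate 4 mm thick (x = 0 to 4 mm) with the slot, grey sides and back, clear top. The crucible can be reached only through the slot.
- slot (a point): Centre of the slot on the outer face of the front plate, 115 mm above the table; axes as station. The slot is 40 mm wide (y) and 40 mm high (z).
- rest (a point): Point midway between the two rest bars at the height of their tops, 100 mm above the table; axes as station. Bars: 10 mm rods across, 110 mm long, 60 mm either side of here (45 and 165 mm before the plate), posts at their ends up to 108 mm, 85 mm free depth between and beyond. Boat_mid laid 15 mm farther from the plate than here: nose 15 mm short of the plate, grip overhanging the outer bar.
- crucible (a point): Centre of the white crucible's rim inside the cover, 100 mm behind the slotted face (station +x), 47 mm above the table; 82 mm outside, 74 mm inside diameter, 32 mm deep. With the boat's bar crossing the plate in the middle of the slot, the nose about 90 mm past the plate before tipping and turned 30 degrees down about the slot's centre, the slug rolls into it.
- rack: Wooden rack, fixed, base 270x90 mm; origin on the table under boat_mid's start place (within 5 mm). Its -x is the open front, where the boat's nose points. Sheath (x 60 to 150 mm, 64 wide, top 90 mm up, 32x32 inside) holds the grip; a rod 70 mm in front of the origin carries the trough. Boat's underside 50 mm above the table, 40 above the rack's base. It comes out by a level pull of 90 mm along -x.
- block_c (a point): Brown rubber mould block, 50x77x22 mm, a bystander: its centre.
- tape_c (a point): Roll of tape, 58 mm across, 24 high, a bystander: its centre.
- flux_c (a point): Flux bottle, 46x46x71 mm, a bystander: its centre.
- pliers_c (a point): Flat pliers lying on the table, 60x123x12 mm, a bystander: their centre.

How it is judged:
On the way, in this order (a step that is already met when the one before it is completed fails the run):
1. the boat lies let go on the two rest bars, nose towards the slot and short of the plate, slug in the trough (z of boat_mid in the frame of rest between 0.001 and 0.009 m and y of boat_mid in the frame of rest between -0.03 and 0.03 m and y of boat_grip in the frame of rest between -0.04 and 0.04 m and x of boat_nose in the frame of slot between -0.06 and -0.002 m and angle between the x axis of boat and the x axis of station, either way round below 0.3 rad and angle between boat_mid's own z axis and vertical below 0.08 rad and contact force between the fingers and boat below 0.05 N and linear speed of boat below 0.02 m/s and x of slug_center in the frame of boat_mid between 0.03 and 0.105 m and y of slug_center in the frame of boat_mid between -0.012 and 0.012 m and z of slug_center in the frame of boat_mid between 0 and 0.03 m), for 0.2 s.
2. the trough is through the slot with the slug still aboard (x of boat_nose in the frame of slot above 0.06 m and x of slug_center in the frame of boat_mid between 0.03 and 0.105 m and y of slug_center in the frame of boat_mid between -0.012 and 0.012 m and z of slug_center in the frame of boat_mid between 0 and 0.03 m).
3. the slug is in the crucible while the boat's nose is still inside the cover (horizontal distance between slug_center and crucible below 0.036 m and z of slug_center in the frame of crucible below -0.004 m and x of boat_nose in the frame of slot above 0.02 m), for 0.1 s.
At the end, for the whole second after the job is handed in: Slug at rest in the crucible (within 36 mm of its axis, 4 mm or more below the rim). Boat released, at rest and level (0.08 rad) on both rest bars, nose 2 to 60 mm short of the slotted face, boat_mid within 30 and boat_grip within 40 mm of the centre line, pointing at the slot within 0.3 rad (horizontal distance between slug_center and crucible below 0.036 m and z of slug_center in the frame of crucible below -0.004 m and z of boat_mid in the frame of rest between 0.001 and 0.009 m and y of boat_mid in the frame of rest between -0.03 and 0.03 m and y of boat_grip in the frame of rest between -0.04 and 0.04 m and x of boat_nose in the frame of slot between -0.06 and -0.002 m and angle between the x axis of boat and the x axis of station, either way round below 0.3 rad and angle between boat_mid's own z axis and vertical below 0.08 rad and contact force between the fingers and boat below 0.05 N and linear speed of each of boat, slug below 0.02 m/s); the robot touches nothing.
It fails at once if the boat touches the cover (more than 0.5 N) (contact force between boat and cover above 0.5 N).
It fails at once if a bystander (mould block, tape, flux bottle, pliers) is shifted by more than 30 mm (distance of any of block_c, tape_c, flux_c, pliers_c from where it was at the start of the episode above 0.03 m).
It also fails if it takes over 58 s, if anything falls off the work surface, if the arm or the gripper's body presses on something with over 40 N, if the wrist force passes 120 N, or if a joint passes its speed limit or range.

### The arm

A 6-joint arm with a two-finger parallel gripper is mounted at the origin on the work surface; the furniture and walls round the work are solid. World frame = base frame: x ahead of the robot, y to its left, z up, the work surface at z = 0. Lengths are in m, angles in rad, forces in N, time in s.
With the tool pointing down it reaches from about 0.3 to 0.95 m from the base axis. Payload 3.1 kg.
Tool frame: the origin (TCP) lies at the very end of the fingers, on their centre line; the grasp point (between the pads) lies 19 mm behind it (robot.tcp_to_grasp is the distance from the TCP to the grasp point, in m); z points along the fingers, x is the direction in which the jaws open and shut, and the axes are right-handed (so a half turn about z gives the same grasp; the last joint's range is limited). The gripper opens to 85 mm and grips with 20 to 120 N. Pads are 22 mm wide; open, the fingers measure 114 mm over their backs; the gripper's body (76 mm by 85 mm) begins 54 mm behind the grasp point. The pads swing forward as they close: fully open they stand 13 mm farther back than shut.
Start: joints at [1.165, 0.308, 1.634, -0, 1.2, -0.07], TCP at [0.206, 0.59, 0.231] pointing down, gripper open.
Joint ranges: [-3.06, 3.06], [-0.79, 1.96], [0.05, 2.63], [-1.19, 4.34], [0.05, 2.64], [-2.94, 2.94]. Speed limits (rad/s): [2.79, 2.79, 3.14, 3.14, 3.14, 3.14].

### API

Orientations are given as a unit quaternion [x, y, z, w].
In Python, from bench import robot, hand, read_camera, camera_model, hand_in gives the robot as it stands. Calls block until the motion is done:
- robot.reach(position, orientation): joint-space move of the TCP to a pose.
- robot.line_to(position, rot=None, feed=0.15): straight line of the TCP; rot=None keeps the orientation; feed is the mean speed in m/s.
- robot.move_j(angles): joint-space move.
- hand.command_gripper(opening): opening from 0.0 (shut) to 1.0 (fully open); the grip force is fixed at half the most; returns when the fingers have stopped.
- robot.sleep(seconds).
- robot.solve_ik(position, orientation): joint angles nearest the present ones, or None.
- read_camera(name): name is "side" or "top" or "wrist"; returns (picture, depth): 420x560x3 uint8, red, green, blue; 420x560 float32, m along the optical axis (not along the pixel's ray), 0 where there is no reading.
- camera_model(name): a dict with "K" (3x3 intrinsics, pixels), "eye" and "orientation" of the camera in the world. Camera axes: x right, y down, z forward; pixel columns grow to the right and rows downward; lengths in m; the calibration is good to about 2 mm. A picture is of the moment at which its call begins: read the wrist's pose just before it. camera_model takes no time and is no camera call; for the wrist camera it gives the pose at the moment of the call.
A pose or a line that the arm cannot do raises robot.Unreachable and nothing moves.
- hand_in(): hands the job in, once; it reports no verdict.
Readings, each from a call of its own:
- robot.current_t(): time.
- robot.current_qpos(): joint angles.
- robot.current_joint_vel(): joint speeds.
- robot.current_joint_torque(): joint torques, N m.
- robot.current_tcp_pos(): TCP position.
- robot.current_orientation(): TCP orientation.
- robot.current_ft_force(): force on the tool from outside, world axes, zero at the start.
- robot.current_moment(): the same for the moment, N m.
- robot.current_width(): opening from 0.0 (shut) to 1.0 (fully open).
Only numpy, scipy, OpenCV 4.12 (cv2) and the standard library are available. Lean on these libraries where they do the work, as an engineer would, in place of code of your own. Each camera call takes 0.05 s, during which the arm holds its last target.

## Working session

There is one attempt and no reset: what is moved stays moved. The work goes in short steps, each a Python script; the robot and the scene stay as the last script left them, time stands still between calls to the robot, and variables do not carry over. Pictures are saved under pics/ and viewed, and the job is handed in when it is done.

```bash
ls; mkdir -p pics; python3 - <<'E'
from bench import *
import cv2,numpy as np
for n in ["side","top","wrist"]:
    m=camera_model(n);print(n,np.round(m["K"],1).tolist(),m["eye"],m["orientation"])
    p,d=read_camera(n);cv2.imwrite(f"pics/{n}0.png",p[:,:,::-1]);np.save(f"pics/{n}0.npy",d)
print(robot.current_t(),robot.current_orientation(),robot.tcp_to_grasp)
E
```

```text
pics
side [[528.1, 0.0, 279.5], [0.0, 528.1, 215.7], [0.0, 0.0, 1.0]] [0.15745127 1.00915033 0.9776508 ] [-0.14034967  0.89556559 -0.41577816  0.07343537]
top [[418.9, 0.0, 283.9], [0.0, 418.9, 207.3], [0.0, 0.0, 1.0]] [0.40018633 0.00236146 1.16373459] [ 0.71214182 -0.70114255  0.01431659 -0.03237588]
wrist [[291.5, 0.0, 281.2], [0.0, 291.5, 207.9], [0.0, 0.0, 1.0]] [0.133276   0.61385902 0.37321765] [0.8060408  0.572662   0.08563379 0.12256966]
0.15 [ 8.15328561e-01  5.78997854e-01 -7.79146962e-04  4.64608454e-04] 0.0187
```

View pics/side0.png

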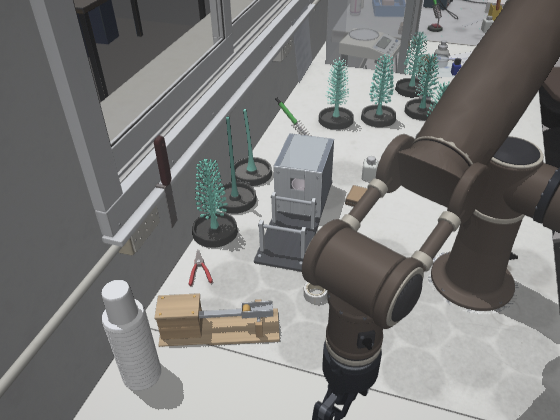

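View pics/top0.png

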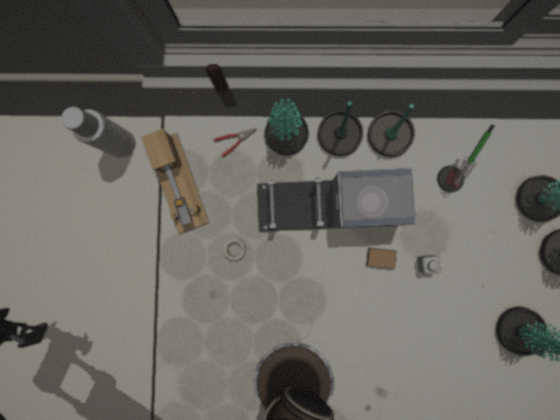

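View pics/wrist0.png

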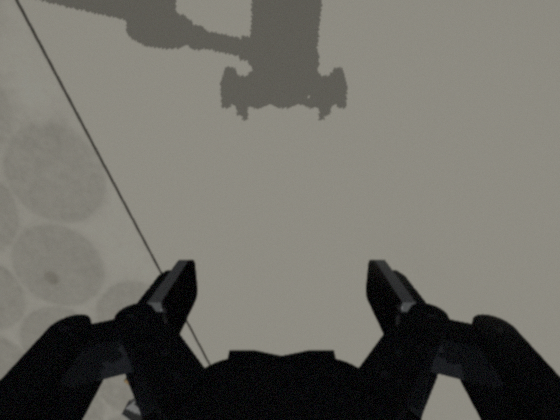

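The top view shows the rack at about (175,185), with the nose end near (187,218). The station is at about (335,205) with the slot facing left. The tape is at (235,249), pliers (237,139), block (381,258) and flux (430,265). Next I deproject the depth.

```bash
cat > h.py <<'E'
import numpy as np,cv2
from scipy.spatial.transform import Rotation as R
def cloud(m,d):
    K=np.array(m["K"]);v,u=np.mgrid[:d.shape[0],:d.shape[1]]
    P=np.stack([(u-K[0,2])/K[0,0]*d,(v-K[1,2])/K[1,1]*d,d],-1)
    return P@R.from_quat(m["orientation"]).as_matrix().T+np.array(m["eye"])
E
python3 - <<'E'
from h import *
from bench import camera_model
for n,roi in [("top",(135,120,300,160)),("side",(140,120,220,240))]:
    p=cv2.imread(f"pics/{n}0.png");d=np.load(f"pics/{n}0.npy");W=cloud(camera_model(n),d)
    np.save(f"pics/W{n}.npy",W)
    x,y,w,h=roi
    f=2.6 if n=="top" else 2.5
    cv2.imwrite(f"pics/{n}0c.png",cv2.convertScaleAbs(cv2.resize(p[y:y+h,x:x+w],None,fx=f,fy=f,interpolation=cv2.INTER_CUBIC),alpha=1.6 if n=="top" else 1))
W=np.load("pics/Wtop.npy")
for u,v in [(160,148),(168,175),(176,195),(181,212),(187,218),(272,205),(319,203),(372,205),(340,172),(341,228),(410,224),(262,228),(262,182),(235,240),(380,259),(430,265),(233,138),(235,300)]:
    print((u,v),np.round(W[v,u],3))
E
```

```text
(160, 148) [0.621 0.355 0.094]
(168, 175) [0.555 0.343 0.06 ]
(176, 195) [0.502 0.32  0.058]
(181, 212) [0.456 0.304 0.062]
(187, 218) [0.441 0.288 0.061]
(272, 205) [0.476 0.061 0.102]
(319, 203) [ 0.483 -0.059  0.099]
(372, 205) [ 0.475 -0.181  0.166]
(340, 172) [ 0.553 -0.104  0.166]
(341, 228) [ 0.422 -0.126  0.   ]
(410, 224) [ 0.431 -0.273  0.154]
(262, 228) [0.418 0.092 0.008]
(262, 182) [0.547 0.095 0.   ]
(235, 240) [0.384 0.164 0.023]
(380, 259) [ 0.34  -0.229  0.023]
(430, 265) [ 0.329 -0.347  0.07 ]
(233, 138) [0.67  0.179 0.003]
(235, 300) [0.22  0.163 0.002]
```

View pics/top0c.png

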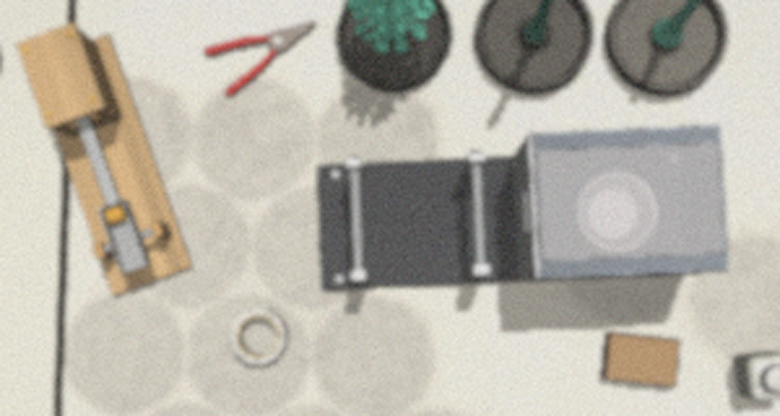

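View pics/side0c.png

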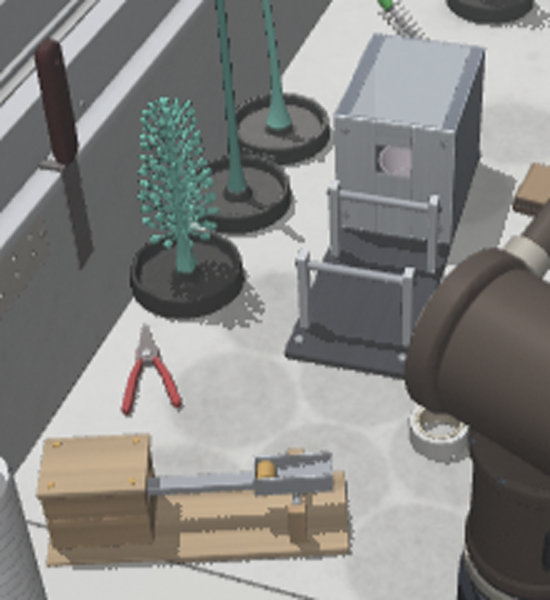

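```bash
python3 - <<'E'
from h import *
def rect(P):
    r=cv2.minAreaRect((P[:,:2]*1000).astype(np.float32));return np.round(r[0],1),np.round(r[1],1),round(r[2],2), np.round(cv2.boxPoints(r)).tolist()
for n in ["top","side"]:
    W=np.load(f"pics/W{n}.npy").reshape(-1,3);x,y,z=W.T
    print(n)
    s=(x>.5)&(x<.72)&(y>.25)&(y<.45)
    P=W[s&(z>.084)&(z<.097)];print("sheath top",len(P),np.median(P[:,2]),rect(P))
    # bar
    P=W[(x>.38)&(x<.58)&(y>.22)&(y<.4)&(z>.052)&(z<.085)];print("boat",len(P),rect(P))
    P=W[(x>.2)&(x<.65)&(y>-.35)&(y<.0)&(z>.16)&(z<.172)];print("cover",len(P),rect(P))
    for lo,hi in [(.03,.09),(-.09,-.03)]:
        P=W[(x>.40)&(x<.56)&(y>lo)&(y<hi)&(z>.09)&(z<.103)];c=P.mean(0);u,S,V=np.linalg.svd(P-c);print("bar",len(P),c,V[0],P.min(0),P.max(0))
    P=W[(x>.40)&(x<.56)&(y>-.15)&(y<-.08)&(z>.03)&(z<.155)]
    if n=="side":
        for i in range(5):
            c=P.mean(0);u,S,V=np.linalg.svd(P-c);r=abs((P-c)@V[2]);P=P[r<.004 if i>1 else r<.015]
        print("plate",len(P),c,V[2],rect(P))
    P=W[(x>.35)&(x<.42)&(y>.12)&(y<.2)&(z>.018)&(z<.03)];print("tape",rect(P)) if len(P) else 0
    P=W[(x>.29)&(x<.38)&(y>-.29)&(y<-.18)&(z>.015)&(z<.03)];print("block",rect(P)) if len(P) else 0
    P=W[(x>.27)&(x<.38)&(y>-.42)&(y<-.3)&(z>.05)&(z<.08)];print("flux",rect(P)) if len(P) else 0
    P=W[(z>.005)&(z<.014)&(x>.6)&(x<.75)&(y>.1)&(y<.25)];print("pliers",rect(P)) if len(P)>3 else 0
E
```

```text
top
sheath top 867 0.09025952627366962 (array([619.6, 363.7]), array([94.4, 64.6]), 21.55, [[564.0, 376.0], [588.0, 316.0], [675.0, 351.0], [652.0, 411.0]])
boat 575 (array([504.4, 316.8]), array([166. ,  72.3]), 18.85, [[414.0, 324.0], [437.0, 256.0], [595.0, 309.0], [571.0, 378.0]])
cover 4125 (array([ 493.5, -189.9]), array([134.5, 176.8]), 3.47, [[421.0, -106.0], [432.0, -282.0], [566.0, -274.0], [555.0, -98.0]])
bar 157 [0.47897035 0.06290957 0.09860032] [-0.99794947 -0.06363348  0.00690141] [0.41714973 0.0522481  0.09172587] [0.54045893 0.07229659 0.10288027]
bar 157 [ 0.48648884 -0.05633096  0.09879739] [-0.99815117 -0.06076605  0.00131366] [ 0.42420209 -0.06455865  0.09097087] [ 0.54683105 -0.04556001  0.10296511]
tape (array([369.2, 167.4]), array([35.3, 57.3]), 1.01, [[351.0, 196.0], [352.0, 138.0], [387.0, 139.0], [386.0, 196.0]])
block (array([ 342. , -233.1]), array([76.3, 49.1]), 84.36, [[314.0, -269.0], [363.0, -273.0], [370.0, -198.0], [321.0, -193.0]])
flux (array([ 328.5, -354.7]), array([43.9, 45.2]), 9.88, [[303.0, -336.0], [311.0, -381.0], [354.0, -373.0], [346.0
[... 899 characters left out ...]
578406 -0.10312355  0.09672602] [ 0.06097521 -0.99813793 -0.00164282] (array([ 485.5, -103.2]), array([134.1,   8. ]), 3.6, [[418.0, -103.0], [419.0, -111.0], [553.0, -103.0], [552.0, -95.0]])
tape (array([372.5, 178.3]), array([22.5, 53.2]), 36.44, [[348.0, 193.0], [379.0, 150.0], [397.0, 164.0], [366.0, 206.0]])
block (array([ 343.6, -229.9]), array([85.6, 44.7]), 82.33, [[316.0, -269.0], [360.0, -275.0], [371.0, -190.0], [327.0, -185.0]])
flux (array([ 326.7, -351.9]), array([42.4, 47.3]), 9.73, [[302.0, -332.0], [310.0, -379.0], [352.0, -372.0], [344.0, -325.0]])
pliers (array([692.7, 194.6]), array([104.5, 127. ]), 41.91, [[611.0, 207.0], [696.0, 112.0], [774.0, 182.0], [689.0, 277.0]])
```

```bash
python3 - <<'E'
from h import *
a=np.deg2rad(21.6);O=np.array([.5219,.3251]);ex=-np.array([np.cos(a),np.sin(a)]);ey=np.array([-ex[1],ex[0]])
for n in ["top","side"]:
    W=np.load(f"pics/W{n}.npy").reshape(-1,3)
    l=(W[:,:2]-O)@ex;t=(W[:,:2]-O)@ey;z=W[:,2]
    for lo,hi in [(-55,-35),(-35,-15),(-15,5),(5,30)]:
        s=(l>lo/1e3)&(l<hi/1e3)&(abs(t)<.03)&(z>.054)&(z<.066);print(n,lo,s.sum(),np.round([t[s].mean(),t[s].min(),t[s].max(),np.median(z[s])],4))
    s=(abs(t)<.02)&(z>.063)&(z<.085)&(l>.02)&(l<.13);print("trough l",l[s].min(),l[s].max(),"t",t[s].min(),t[s].max(),t[s].mean())
    img=cv2.cvtColor(cv2.imread(f"pics/{n}0.png"),cv2.COLOR_BGR2HSV).reshape(-1,3)
    s=(img[:,0]>10)&(img[:,0]<28)&(img[:,1]>150)&(abs(t)<.03)&(l>.02)&(l<.09);print("slug",s.sum(),l[s].mean(),t[s].mean(),z[s].max())
from bench import *
# ik checks
def ori(bx,flip,tilt=0):
    # boat x dir horizontal bx; tool z down, tool x lateral ; tilt about lateral: >0 = nose down
    bx=np.array([*bx,0]);zd=np.array([0,0,-1.]);lat=np.cross([0,0,1],bx)*(1 if flip==0 else -1)
    M=np.stack([lat,np.cross(zd,lat),zd],1)
    L=np.cross([0,0,1],bx)
    return (R.from_rotvec(L*tilt)*R.from_matrix(M)).as_quat()
b0=ex; sx=np.array([.061,-.998]);S=np.array([.487,-.1025])
g=O+.012*ex
for f in (0,1):
    print(f,"grasp",robot.solve_ik([*g,.04],ori(b0,f)),robot.solve_ik([*(g+.12*ex),.04],ori(b0,f)))
    print("lay",robot.solve_ik([*(S-.103*sx),.09],ori(sx,f)))
    print("grip",robot.solve_ik([*(S-.2225*sx),.098],ori(sx,f)))
    for ti in (-30,-20,0,30): print(ti,robot.solve_ik([*(S-.105*sx),.17],ori(sx,f,np.deg2rad(ti))))
E
```

```text
top -55 40 [-0.0003 -0.0081  0.006   0.0604]
top -35 43 [-0.0006 -0.0086  0.0058  0.0597]
top -15 41 [-0.0006 -0.0078  0.0061  0.0599]
top 5 52 [-0.0001 -0.0077  0.0064  0.06  ]
trough l 0.031706104182657506 0.10223298998313149 t -0.015164298529774248 0.01486569130863551 2.0540162805174293e-05
slug 13 0.0438004760808138 0.0013357629675479206 0.07596968016073347
side -55 56 [-0.0031 -0.0099  0.0059  0.0598]
side -35 58 [-0.0026 -0.0096  0.0061  0.0597]
side -15 63 [-0.0033 -0.0106  0.0073  0.0593]
side 5 70 [-0.0024 -0.0091  0.0072  0.0594]
trough l 0.03325168875626202 0.10280507962873851 t -0.01728834157345768 0.014975997187389496 -0.0008407201465464945<stdin>:10: RuntimeWarning: Mean of empty slice.
  ret = ret.dtype.type(ret / rcount)
Traceback (most recent call last):
ValueError: zero-size array to reduction operation maximum which has no identity
```

```bash
cat >> h.py <<'E'
a=np.deg2rad(21.6);O=np.array([.5219,.3251]);ex=-np.array([np.cos(a),np.sin(a)])
MID=O-.002*ex
sx=np.array([.061,-.998]);sx/=np.linalg.norm(sx);S=np.array([.487,-.1025]);sy=np.array([-sx[1],sx[0]])
def ori(bx,flip,tilt=0):
    bx=np.array([*bx,0]);zd=np.array([0,0,-1.]);lat=np.cross([0,0,1],bx)*(1 if flip==0 else -1)
    M=np.stack([lat,np.cross(zd,lat),zd],1)
    return (R.from_rotvec(np.cross([0,0,1],bx)*tilt)*R.from_matrix(M)).as_quat()
E
python3 - <<'E'
from h import *
from bench import *
g=MID+.01*ex
r=lambda q:None if q is None else np.round(q,2).tolist()
for f in (0,1):
    print(f,"grasp",r(robot.solve_ik([*g,.04],ori(ex,f))),r(robot.solve_ik([*(g+.12*ex),.04],ori(ex,f))))
    print("lay",r(robot.solve_ik([*(S-.103*sx),.09],ori(sx,f))))
    print("grip",r(robot.solve_ik([*(S-.2225*sx),.098],ori(sx,f))))
    for ti in (-30,-15,0,15,30): print(ti,r(robot.solve_ik([*(S-.105*sx),.17],ori(sx,f,np.deg2rad(ti)))))
E
```

```text
0 grasp [0.49, 0.51, 1.78, -0.0, 0.84, 1.68] [0.51, 0.33, 2.06, -0.0, 0.74, 1.71]
lay [-0.09, 0.23, 2.07, -0.0, 0.85, -0.15]
grip [0.16, 0.23, 2.05, -0.0, 0.87, 0.1]
-30 [0.24, 0.2, 2.01, -0.58, 1.11, 0.49]
-15 [0.09, 0.12, 2.02, -0.31, 1.03, 0.19]
0 [-0.09, 0.1, 2.02, -0.0, 1.02, -0.15]
15 [-0.25, 0.14, 2.0, 0.28, 1.1, -0.45]
30 [-0.39, 0.23, 1.97, 0.5, 1.23, -0.69]
1 grasp [0.49, 0.51, 1.78, -0.0, 0.84, -1.46] [0.51, 0.33, 2.06, -0.0, 0.74, -1.43]
lay None
grip None
-30 [0.24, 0.2, 2.01, -0.58, 1.11, -2.65]
-15 None
0 None
15 [-0.25, 0.14, 2.0, 0.28, 1.1, 2.69]
30 [-0.39, 0.23, 1.97, 0.5, 1.23, 2.45]
```

```bash
python3 - <<'E'
from h import *
from bench import *
g=MID+.01*ex;q=ori(ex,0)
robot.reach([*g,.16],q);print(robot.current_t(),robot.current_tcp_pos())
robot.line_to([*g,.038],feed=.15)
hand.command_gripper(0.0)
print(robot.current_t(),robot.current_width(),robot.current_tcp_pos(),robot.current_ft_force())
for n in ["side","wrist","top"]:
    p,d=read_camera(n);cv2.imwrite(f"pics/{n}1.png",p[:,:,::-1])
E
```

```text
1.6917 [0.51423307 0.32277577 0.16015454]
3.3167 0.1459840111009833 [0.51471784 0.32228615 0.03840751] [-0.88385506 -1.27373861  2.87641475]
```

View pics/side1.png

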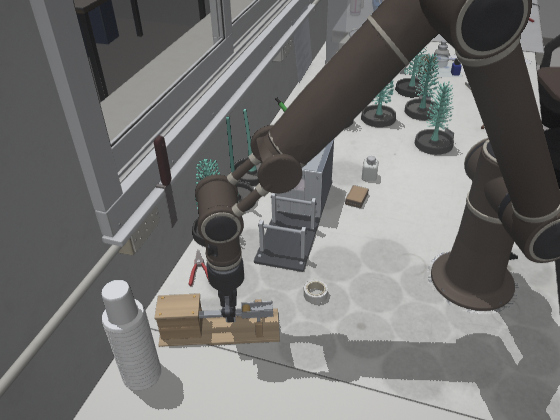

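View pics/wrist1.png

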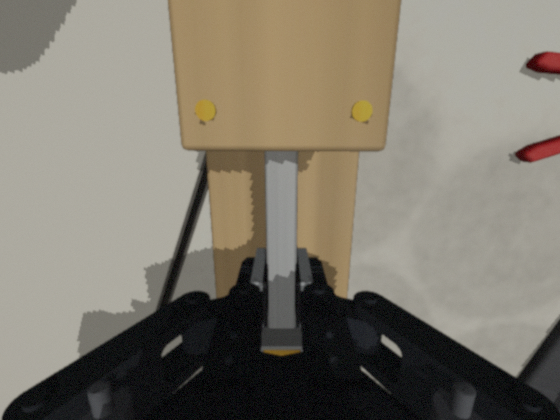

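Side view: the gripper is on the bar at (228,310). Wrist view: the bar is centred between the pads. Next I pull it out and carry it over.

```bash
python3 - <<'E'
from h import *
from bench import *
g=MID+.01*ex;q=ori(ex,0)
robot.line_to([*g,.040],q,feed=.05)
p=g+.115*ex
robot.line_to([*p,.040],feed=.08);print(robot.current_t(),robot.current_ft_force())
robot.line_to([*p,.17],feed=.15)
print(robot.current_t(),robot.current_width(),robot.current_ft_force())
L=S-.107*sx   # boat_mid at -115-2, grasp +10
m=(p+L)/2
robot.line_to([*L,.17],ori(sx,0),feed=.12)
print(robot.current_t(),robot.current_tcp_pos())
for n in ["side","top","wrist"]:
    p,d=read_camera(n);cv2.imwrite(f"pics/{n}2.png",p[:,:,::-1]);np.save(f"pics/{n}2.npy",d)
E
```

```text
5.3 [0.12245883 0.46732699 3.22942278]
6.3167 0.148238723474747 [-0.86210366  0.23380435 -1.31636892]
8.8417 [0.48036688 0.004541   0.16997412]
```

View pics/side2.png

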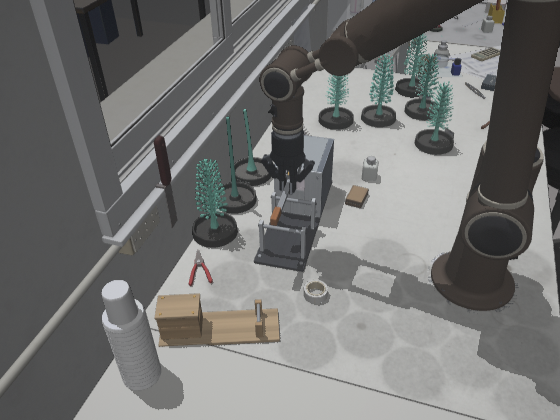

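View pics/wrist2.png

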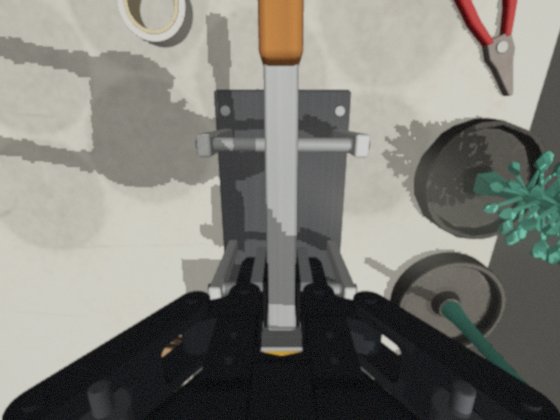

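View pics/top2.png

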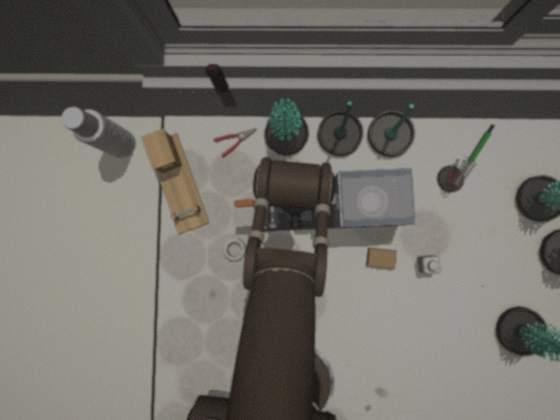

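The wrist view shows the boat over the outer rest bar: bar posts at cols 206 and 361, boat at col 282, so centred. I check the pitch from depth, then lower.

```bash
python3 - <<'E'
from h import *
from bench import *
def pitch():
    p,d=read_camera("wrist");W=cloud(camera_model("wrist"),d)
    for v in (10,30,50,80,110,140,180,220,240):
        w=W[v,272:292];w=np.median(w,0);print(v,np.round([(w[:2]-S)@sx,(w[:2]-S)@sy,w[2]],4))
pitch()
L=S-.107*sx
robot.line_to([*L,.100],ori(sx,0),feed=.12)
robot.line_to([*L,.0905],feed=.03)
print(robot.current_t(),robot.current_ft_force(),robot.current_tcp_pos())
pitch()
p,d=read_camera("side");cv2.imwrite("pics/side3.png",p[:,:,::-1])
E
```

```text
10 [-0.2171 -0.0011  0.1983]
30 [-0.2109 -0.0011  0.1992]
50 [-0.2047 -0.0011  0.1994]
80 [-0.1964 -0.0011  0.1879]
110 [-0.1851 -0.0011  0.1884]
140 [-0.1732 -0.0011  0.1887]
180 [-0.1565 -0.0011  0.1895]
220 [-0.1386 -0.0011  0.1904]
240 [-0.1291 -0.001   0.1909]
10.2417 [0.37617868 0.48706625 0.18794144] [0.48086372 0.00426354 0.09078114]
10 [-0.2166 -0.0007  0.1203]
30 [-0.2106 -0.0007  0.1204]
50 [-0.2044 -0.0007  0.1206]
80 [-0.1961 -0.0006  0.1091]
110 [-0.1849 -0.0006  0.1095]
140 [-0.173  -0.0006  0.11  ]
180 [-0.1563 -0.0006  0.1108]
220 [-0.1384 -0.0006  0.1114]
240 [-0.1289 -0.0006  0.1119]
```

View pics/side3.png

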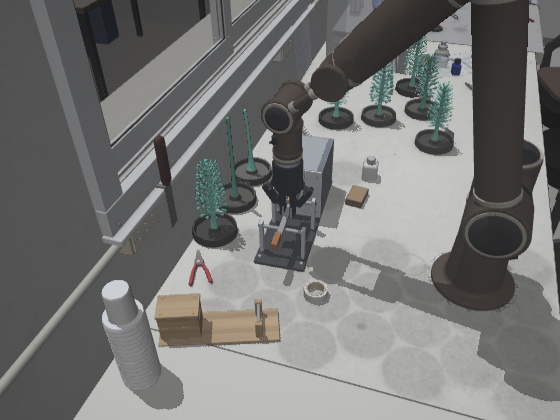

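```bash
python3 - <<'E'
from h import *
from bench import *
L=S-.112*sx
robot.line_to([*L,.0905],ori(sx,0),feed=.05)
for z in (.0895,.0885,.0875,.0865,.0855):
    robot.line_to([*L,z],feed=.03);f=robot.current_ft_force();print(z,robot.current_tcp_pos()[2],np.round(f,2))
    if f[2]>3: break
hand.command_gripper(0.45)
robot.sleep(.3)
print(robot.current_t(),robot.current_width(),robot.current_ft_force())
p,d=read_camera("wrist");W=cloud(camera_model("wrist"),d);cv2.imwrite("pics/wrist4.png",p[:,:,::-1])
for v in (10,30,50,60,70,80,110,140,180,220,240):
    w=W[v,272:292];w=np.median(w,0);print(v,np.round([(w[:2]-S)@sx,(w[:2]-S)@sy,w[2]],4))
E
```

```text
0.0895 0.0897838744602301 [-1.11  1.49  4.09]
11.5083 0.44874800265504305 [0.23854869 0.23785281 0.58829434]
10 [-0.2205 -0.0011  0.1225]
30 [-0.2148 -0.0011  0.1224]
50 [-0.2088 -0.0011  0.1222]
60 [-0.2066 -0.0011  0.1173]
70 [-0.2043 -0.0011  0.1106]
80 [-0.2008 -0.001   0.1104]
110 [-0.1898 -0.001   0.1102]
140 [-0.1781 -0.001   0.1101]
180 [-0.1615 -0.001   0.1102]
220 [-0.1434 -0.001   0.1101]
240 [-0.1338 -0.001   0.1105]
```

View pics/wrist4.png

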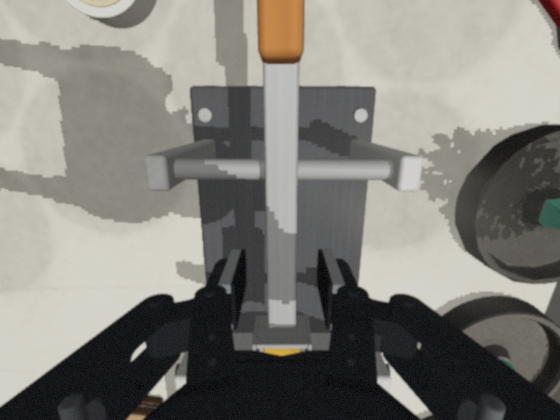

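Released and level: bar top is 0.110 along its whole length, lateral offset is about −1 mm, and the grip front is at about −0.205, so the nose is 15 mm short. I lift off, move back over the grip and look.

```bash
python3 - <<'E'
from h import *
from bench import *
robot.line_to([*(S-.112*sx),.19],feed=.18)
robot.line_to([*(S-.2275*sx),.19],feed=.2)
print(robot.current_t(),robot.current_tcp_pos())
for n in ["side","top","wrist"]:
    p,d=read_camera(n);W=cloud(camera_model(n),d);cv2.imwrite(f"pics/{n}5.png",p[:,:,::-1]);np.save(f"pics/W{n}5.npy",W);np.save(f"pics/P{n}5.npy",p)
    l=(W[...,:2]-S)@sx;t=(W[...,:2]-S)@sy;z=W[...,2];hsv=cv2.cvtColor(p,cv2.COLOR_RGB2HSV)
    s=(hsv[...,0]>8)&(hsv[...,0]<28)&(hsv[...,1]>120)&(abs(t)<.03)&(l<0)&(l>-.1)&(z>.1);print(n,"slug",s.sum(),l[s].mean(),t[s].mean(),z[s].max(initial=0))
    s=(hsv[...,0]<28)&(hsv[...,1]>120)&(abs(t)<.03)&(l<-.19)&(l>-.27)&(z>.11)&(z<.126);print("grip",s.sum(),l[s].min(initial=9),l[s].max(initial=-9),t[s].mean())
    for lo,hi in [(-.2,-.18),(-.16,-.14),(-.14,-.12),(-.12,-.1)]:
        s=(l>lo)&(l<hi)&(abs(t)<.03)&(z>.106)&(z<.115);print(lo,s.sum(),t[s].mean())
    s=(l>-.1)&(l<-.004)&(abs(t)<.02)&(z>.113)&(z<.13);print("trough",s.sum(),l[s].min(initial=9),l[s].max(initial=-9),t[s].min(initial=9),t[s].max(initial=-9))
E
```

```text
12.9917 [0.47246394 0.12411075 0.18902375]
side slug 0 nan nan 0.0
grip 0 9.0 -9.0 nan
-0.2 31 -0.0018507434802897715
-0.16 27 -0.002220883140381131
-0.14 6 -0.006735501773379247
-0.12 5 -0.007564864065089091
trough 18 -0.04487149125361362 -0.017859998378769584 0.00034024710473537853 0.012585741495385563
top slug 28 -0.07677545235889915 0.0014796036909425815 0.12625503264823257
grip 0 9.0 -9.0 nan
-0.2 46 0.0001310258858410382
-0.16 40 -0.00010730518829820142
-0.14 45 0.00017299533179931432
-0.12 37 0.0007389929818841794
trough 159 -0.08943788127084813 -0.018977261284872853 -0.013578692899355942 0.014552702777556457
wrist slug 0 nan nan 0.0
grip 1080 -0.25194004514963414 -0.20839730743926713 -0.0013621729109259233
-0.2 348 -0.001021509533945019
-0.16 301 -0.0009817989517727666
-0.14 276 -0.0007579556969611908
-0.12 271 -0.0008772343618974007
trough 0 9.0 -9.0 9.0 -9.0<stdin>:9: RuntimeWarning: Mean of empty slice.
  ret = ret.dtype.type(ret / rcount)
<stdin>:10: RuntimeWarning: Mean of empty slice.
```

View pics/wrist5.png

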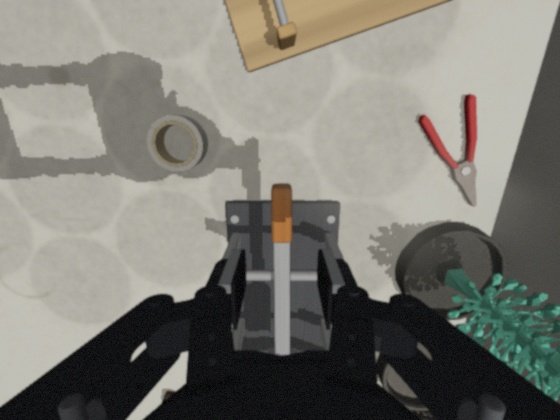

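View pics/side5.png

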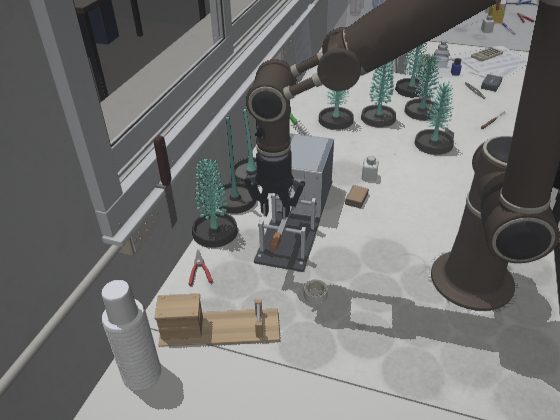

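```bash
python3 - <<'E'
from h import *
from bench import camera_model
# post tops in each cloud, lateral
for n in ("side5","top5","wrist5","top","side"):
    W=np.load(f"pics/W{n}.npy");l=(W[...,:2]-S)@sx;t=(W[...,:2]-S)@sy;z=W[...,2]
    for c in (-.165,-.045):
        s=(abs(l-c)<.012)&(z>.095)&(z<.112)&(abs(t)<.08)&(abs(t)>.03)
        if s.sum()>10: print(n,c,s.sum(),np.round([t[s].min(),t[s].max(),(t[s].min()+t[s].max())/2,np.median(l[s])],4))
# slot by ray cast on plate plane (x=0) from side0
p=cv2.imread("pics/side0.png");m=camera_model("side");K=np.array(m["K"]);Rm=R.from_quat(m["orientation"]).as_matrix();e=np.array(m["eye"])
def pix(l,t,z):
    X=np.array([*(S+l*sx+t*sy),z]);c=Rm.T@(X-e);c=K@c;return c[:2]/c[2]
pts=np.array([pix(0,t,z) for t,z in [(-.02,.095),(.02,.095),(.02,.135),(-.02,.135)]]);print(pts.round(1))
big=cv2.resize(p[150:215,260:345],None,fx=8,fy=8,interpolation=cv2.INTER_NEAREST)
cv2.polylines(big,[np.round((pts-[260,150]+.5)*8).astype(int)],True,(0,0,255),1)
cv2.imwrite("pics/slotc.png",big)
E
```

```text
side5 -0.165 116 [-0.0626  0.062  -0.0003 -0.1676]
side5 -0.045 86 [-0.0636  0.0594 -0.0021 -0.0488]
top5 -0.165 114 [-0.0599  0.0632  0.0017 -0.1654]
top5 -0.045 106 [-0.0602  0.0631  0.0014 -0.0459]
wrist5 -0.165 33 [-0.0326  0.0301 -0.0012 -0.1663]
top -0.165 116 [-0.0599  0.0635  0.0018 -0.1653]
top -0.045 111 [-0.0602  0.0627  0.0013 -0.0464]
side -0.165 117 [-6.280e-02  6.310e-02  1.000e-04 -1.682e-01]
side -0.045 97 [-0.0637  0.06   -0.0018 -0.0485]
[[303.8 191.1]
 [289.7 189. ]
 [289.6 177.2]
 [304.  179.3]]
```

View pics/slotc.png

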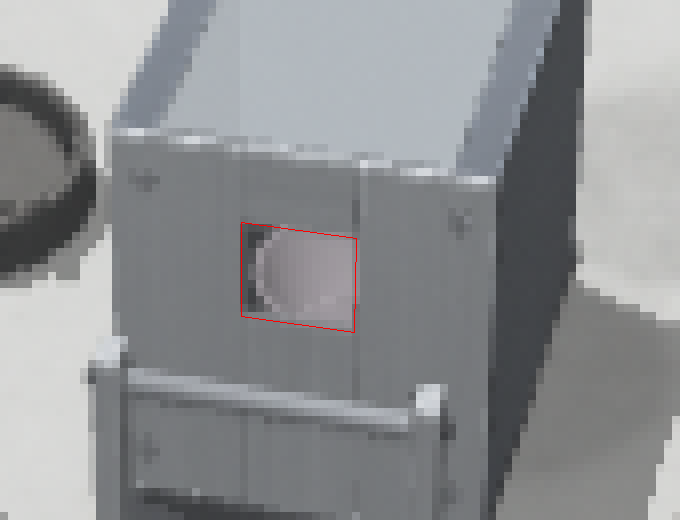

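The projected slot outline fits the picture within about a pixel, so the station pose is good. Next I grasp the grip, lift slightly and check pitch.

```bash
cat > chk.py <<'E'
from h import *
from bench import *
def chk(tag):
    for n in ["side","top","wrist"]:
        p,d=read_camera(n);W=cloud(camera_model(n),d);cv2.imwrite(f"pics/{n}{tag}.png",p[:,:,::-1])
        l=(W[...,:2]-S)@sx;t=(W[...,:2]-S)@sy;z=W[...,2]
        for lo in np.arange(-.26,0.1,.02):
            s=(l>lo)&(l<lo+.02)&(abs(t)<.016)&(z>.102)&(z<.16 if lo<-.03 else z<.15)
            if s.sum()>5: print(n,round(lo,2),s.sum(),np.round([t[s].mean(),t[s].min(),t[s].max(),np.median(z[s]),z[s].max()],4))
E
python3 - <<'E'
from chk import *
G=S-.229*sx
robot.line_to([*G,.100],ori(sx,0),feed=.15)
hand.command_gripper(0.0)
print(robot.current_t(),robot.current_width(),robot.current_ft_force(),robot.current_tcp_pos())
robot.line_to([*G,.106],feed=.03)
print(robot.current_ft_force(),robot.current_moment(),robot.current_tcp_pos())
chk(6);print(robot.current_t())
E
```

```text
14.2167 0.16879140103596135 [-1.25481935  0.35319811  3.34254405] [0.47413408 0.12624558 0.10124181]
[-0.23026705  0.33905009 -1.83017626] [0.13845397 0.03798154 0.00574828] [0.47277969 0.1261175  0.10594824]
side -0.26 120 [-0.0009 -0.0157  0.0155  0.1254  0.1597]
side -0.24 104 [ 0.0016 -0.0155  0.0157  0.13    0.1598]
side -0.22 14 [ 0.0031 -0.0017  0.0072  0.1255  0.1408]
side -0.16 7 [-0.0073 -0.0083 -0.0058  0.1132  0.1147]
side -0.1 33 [-0.0105 -0.0159 -0.0044  0.1167  0.1283]
side -0.08 22 [-0.0115 -0.0157 -0.0024  0.1228  0.1278]
side -0.06 35 [-0.0064 -0.0159  0.0049  0.113   0.128 ]
side -0.04 59 [-0.0032 -0.016   0.0108  0.1156  0.127 ]
side -0.02 29 [ 0.0003 -0.0149  0.0156  0.1413  0.1487]
side -0.0 27 [ 0.0002 -0.0143  0.014   0.1413  0.1499]
top -0.2 30 [-0.0005 -0.0065  0.0064  0.1145  0.118 ]
top -0.18 48 [-0.001  -0.0091  0.0058  0.1139  0.1179]
top -0.16 40 [-0.0009 -0.0072  0.005   0.1143  0.1184]
top -0.14 47 [-1.000e-04 -6.900e-03  6.900e-03  1.143e-01  1.187e-01]
top -0.12 48 [-0.001  -0.0074  0.006   0.1139  0.119 ]
top -0.1 66 [-0.001  -0.0143  0.0134  0.1201  0.1274]
top -0.08 92 [-0.0004 -0.0145  0.0128  0.1197  0.1277]
top -0.06 91 [-0.0005 -0.0145  0.0121  0.1127  0.1273]
top -0.04 99 [-1.000e-04 -1.450e-02  1.370e-02  1.163e-01  1.281e-01]
top -0.02 14 [-0.0009 -0.0142  0.0127  0.1323  0.1496]
wrist -0.26 1963 [-1.000e-04 -1.600e-02  1.600e-02  1.265e-01  1.600e-01]
wrist -0.24 3215 [-0.0006 -0.0155  0.016   0.1278  0.16  ]
wrist -0.22 688 [-0.0014 -0.0109  0.008   0.1263  0.1584]
wrist -0.2 697 [-0.0017 -0.0085  0.0051  0.1143  0.116 ]
wrist -0.18 170 [-0.0012 -0.008   0.0052  0.1142  0.1155]
14.7167
```

View pics/side6.png

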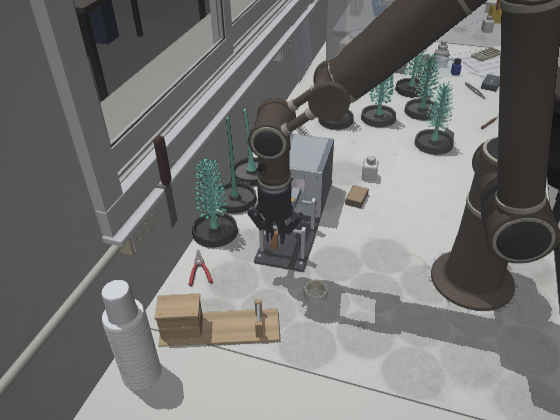

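View pics/top6.png

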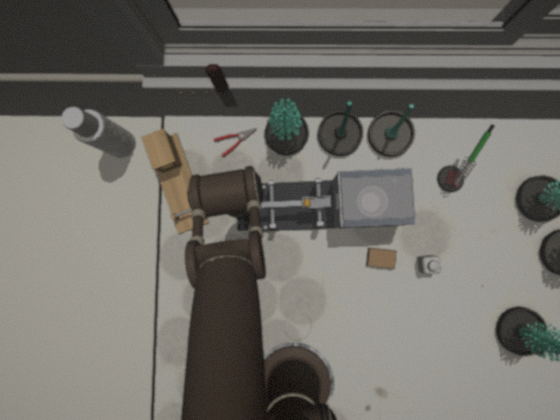

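The boat is level (bar top 0.114 over its whole length), with the trough at 104–126 mm against a slot of 95–135 mm and the slug aboard. I insert, nudged 1 mm laterally because the top view puts the boat about 2 mm off the post midline.

```bash
python3 - <<'E'
from chk import *
D=S+.001*sy
robot.line_to([*(D-.226*sx),.107],feed=.03)
robot.line_to([*(D-.122*sx),.107],feed=.08)
print(robot.current_t(),robot.current_ft_force(),robot.current_tcp_pos())
chk(7)
E
```

```text
16.425 [ 0.07836816 -0.00571211 -1.34042933] [0.48048136 0.01972753 0.10696085]
side -0.16 47 [-0.0004 -0.0087  0.0075  0.1194  0.1301]
side -0.14 132 [-0.0008 -0.0159  0.016   0.1298  0.1597]
side -0.12 27 [ 0.0051 -0.0017  0.0118  0.1285  0.1573]
side -0.04 6 [-0.0062 -0.0075 -0.0046  0.1128  0.1153]
top -0.04 45 [ 1.000e-04 -6.000e-03  6.800e-03  1.158e-01  1.202e-01]
top -0.02 51 [ 0.0002 -0.0142  0.0095  0.1165  0.149 ]
top -0.0 11 [ 0.0016 -0.0053  0.0075  0.1154  0.1191]
wrist -0.16 780 [-0.     -0.008   0.0079  0.1246  0.1291]
wrist -0.14 3598 [ 0.     -0.016   0.016   0.1318  0.16  ]
wrist -0.12 1372 [-0.     -0.0101  0.0101  0.1279  0.1595]
wrist -0.1 464 [-0.0003 -0.007   0.0065  0.1157  0.1172]
wrist -0.08 400 [-1.000e-04 -7.100e-03  6.600e-03  1.156e-01  1.169e-01]
```

View pics/side7.png

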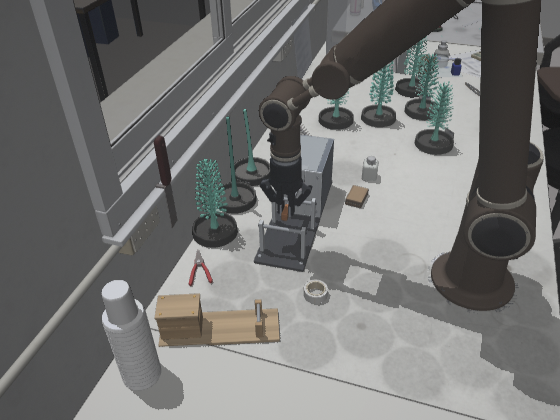

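View pics/top7.png

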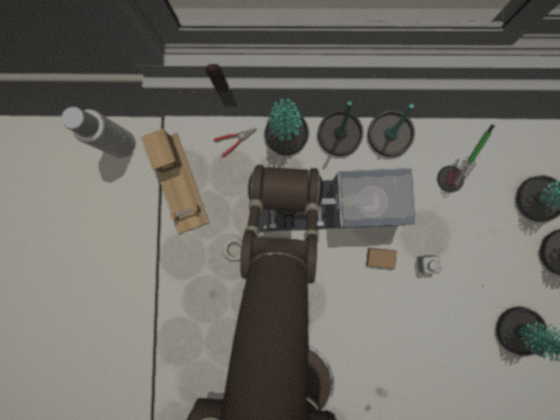

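The trough is through the slot and level, the slug is still visible at about (350,200) in the top view, and there is no contact force. Now I tip.

```bash
python3 - <<'E'
from chk import *
D=S+.001*sy
robot.line_to([*(D-.122*sx),.1113],feed=.03)
l0,z0=-.122,.1113-.115
for th in (10,20,30,32):
    a=np.deg2rad(th);l=l0*np.cos(a)+z0*np.sin(a);z=-l0*np.sin(a)+z0*np.cos(a)+.115
    robot.line_to([*(D+l*sx),z],ori(sx,0,a),feed=.07)
    print(th,robot.current_t(),np.round(robot.current_ft_force(),2))
robot.sleep(1.2)
print(robot.current_ft_force(),robot.current_width())
for n in ["side","top"]:
    p,d=read_camera(n);cv2.imwrite(f"pics/{n}8.png",p[:,:,::-1])
p=p[150:240,300:440];cv2.imwrite("pics/top8c.png",cv2.convertScaleAbs(cv2.resize(p[:,:,::-1],None,fx=5,fy=5,interpolation=cv2.INTER_CUBIC),alpha=1.4))
E
```

```text
10 17.3167 [ 0.03  0.23 -1.65]
20 17.7667 [-0.61  0.62 -1.21]
30 18.2167 [-0.23  0.66 -0.49]
32 18.4667 [-0.42  0.12 -0.47]
[ 0.21771062 -0.72447452 -0.35484485] 0.17028863035828656
```

View pics/side8.png

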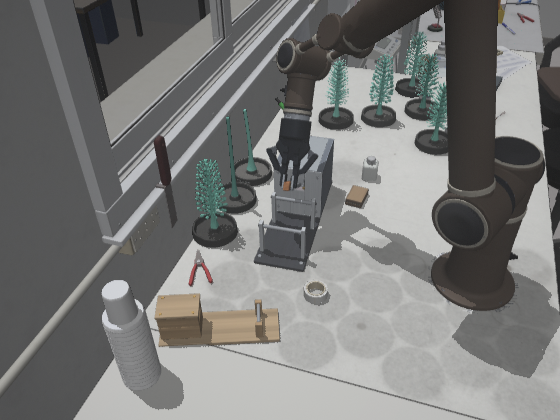

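View pics/top8c.png

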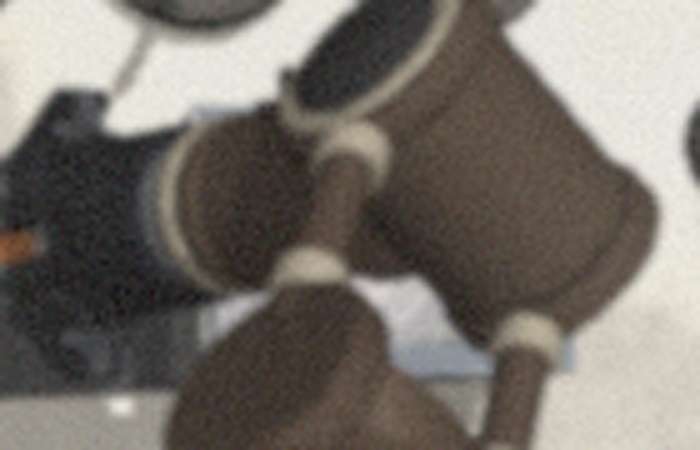

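The arm hides the crucible. I rotate back to level with the nose still inside and look.

```bash
python3 - <<'E'
from chk import *
D=S+.001*sy
l0,z0=-.122,.1113-.115
for th in (22,11,0):
    a=np.deg2rad(th);l=l0*np.cos(a)+z0*np.sin(a);z=-l0*np.sin(a)+z0*np.cos(a)+.115
    robot.line_to([*(D+l*sx),z],ori(sx,0,a),feed=.07)
print(robot.current_t(),np.round(robot.current_ft_force(),2))
robot.line_to([*(D-.122*sx),.107],feed=.03)
chk(9)
p=cv2.imread("pics/top9.png")[150:240,300:440];cv2.imwrite("pics/top9c.png",cv2.convertScaleAbs(cv2.resize(p,None,fx=5,fy=5,interpolation=cv2.INTER_CUBIC),alpha=1.4))
print(robot.current_t())
E
```

```text
21.1833 [ 0.06 -0.68 -1.62]
side -0.16 43 [-0.0002 -0.0083  0.0074  0.1177  0.1292]
side -0.14 132 [-0.0005 -0.0155  0.016   0.1303  0.1599]
side -0.12 29 [ 0.005  -0.0129  0.0119  0.1299  0.1575]
side -0.04 7 [-0.0064 -0.0073 -0.0045  0.1119  0.1151]
side 0.02 6 [-0.0133 -0.0149 -0.0113  0.1095  0.1171]
top -0.04 43 [ 0.0002 -0.0058  0.0069  0.1141  0.1195]
top -0.02 52 [-1.000e-04 -1.430e-02  8.200e-03  1.155e-01  1.492e-01]
top -0.0 11 [ 0.0017 -0.0055  0.0079  0.1154  0.118 ]
wrist -0.16 728 [ 1.000e-04 -7.900e-03  8.100e-03  1.239e-01  1.292e-01]
wrist -0.14 3571 [ 0.     -0.016   0.016   0.1313  0.16  ]
wrist -0.12 1446 [ 1.000e-04 -1.000e-02  1.020e-02  1.282e-01  1.600e-01]
wrist -0.1 437 [-0.0002 -0.0069  0.0065  0.1158  0.1262]
wrist -0.08 433 [ 0.     -0.0071  0.0067  0.1158  0.1177]
21.625
```

View pics/top9c.png

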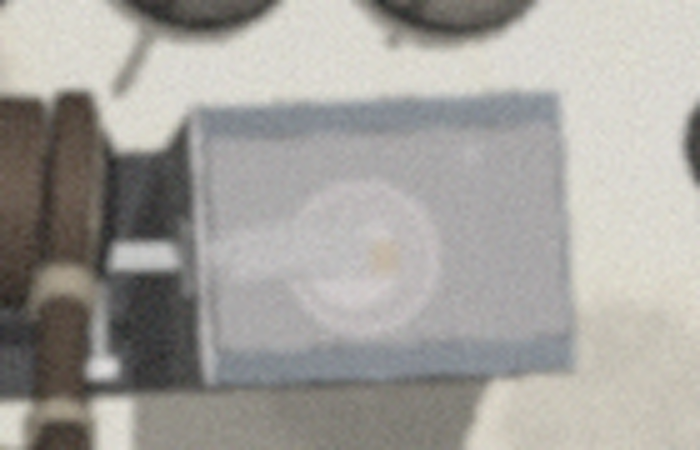

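The slug shows as an orange spot inside the crucible at (383,255) in the crop, and the trough is empty. I withdraw and lay the boat down.

```bash
python3 - <<'E'
from chk import *
D=S+.001*sy
robot.line_to([*(D-.231*sx),.107],ori(sx,0),feed=.08)
for z in (.1035,.1025,.1015,.1005,.0995):
    robot.line_to([*(D-.231*sx),z],feed=.03);f=robot.current_ft_force();print(z,np.round(f,2),robot.current_tcp_pos()[2])
    if f[2]>2: break
hand.command_gripper(0.45); robot.sleep(.2)
robot.line_to([*(D-.231*sx),.21],feed=.15)
robot.line_to([*(D-.33*sx),.26],feed=.2)
print(robot.current_t(),robot.current_ft_force())
robot.sleep(.3)
chk(10)
p=cv2.imread("pics/top10.png")[130:260,210:430];cv2.imwrite("pics/top10c.png",cv2.convertScaleAbs(cv2.resize(p,None,fx=3.5,fy=3.5,interpolation=cv2.INTER_CUBIC),alpha=1.4))
E
```

```text
0.1035 [ 0.86 -0.72 -0.73] 0.10313412001264075
0.1025 [-0.09  0.29 -0.72] 0.1024278421744618
0.1015 [-0.32 -0.43 -1.  ] 0.10160453044682904
0.1005 [-1.02  0.15  2.78] 0.10106123038070094
26.3 [-0.11408068  0.04477313 -0.17737742]
side -0.26 67 [-0.0006 -0.0082  0.0089  0.1172  0.1256]
side -0.24 49 [-0.002  -0.0086  0.0077  0.1203  0.1251]
side -0.22 25 [-0.0025 -0.0078  0.0083  0.1197  0.1251]
side -0.2 33 [-0.0009 -0.0069  0.0064  0.1099  0.1136]
side -0.18 31 [-0.0015 -0.0105  0.0069  0.11    0.1149]
side -0.16 33 [-0.0007 -0.0077  0.0066  0.1086  0.1118]
side -0.14 32 [-0.0011 -0.0074  0.0074  0.1092  0.1134]
side -0.12 31 [-0.0012 -0.0075  0.006   0.1095  0.1156]
side -0.1 67 [-0.0032 -0.0152  0.014   0.1123  0.1236]
side -0.08 30 [-0.0052 -0.015   0.0111  0.1075  0.1259]
side -0.06 54 [-0.0028 -0.0157  0.0107  0.1086  0.1235]
side -0.04 48 [-0.0033 -0.0148  0.0109  0.1116  0.1219]
side -0.02 24 [-0.0021 -0.0147  0.0151  0.1403  0.15  ]
side -0.0 36 [ 0.0002 -0.0131  0.014   0.1434  0.15  ]
top -0.26 40 [ 0.0013 -0.0064  0.0089  0.1213  0.1249]
top -0.24 53 [ 0.0005 -0.0065  0.0
[... 342 characters left out ...]
0.1143]
top -0.1 62 [ 0.0005 -0.013   0.0137  0.1107  0.1262]
top -0.08 83 [ 0.0011 -0.013   0.0151  0.1061  0.1261]
top -0.06 95 [ 0.0014 -0.0132  0.0149  0.1097  0.1282]
top -0.04 94 [ 0.0006 -0.0131  0.0138  0.1128  0.1244]
top -0.02 7 [-0.0066 -0.0141  0.0023  0.1481  0.1486]
wrist -0.26 282 [ 0.0005 -0.0074  0.0085  0.121   0.1237]
wrist -0.24 238 [ 0.0005 -0.0073  0.0084  0.122   0.1242]
wrist -0.22 127 [ 0.0004 -0.0074  0.0084  0.1219  0.1237]
wrist -0.2 173 [-0.     -0.0066  0.0065  0.1104  0.1117]
wrist -0.18 168 [-0.     -0.0067  0.0066  0.1102  0.1119]
wrist -0.16 164 [-1.000e-04 -6.800e-03  6.700e-03  1.103e-01  1.120e-01]
wrist -0.14 128 [ 0.0002 -0.0069  0.0068  0.1104  0.1115]
```

View pics/top10c.png

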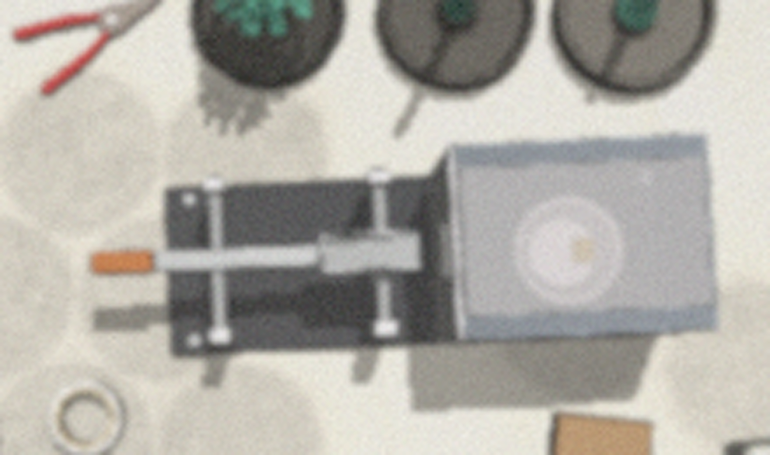

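View pics/side10.png

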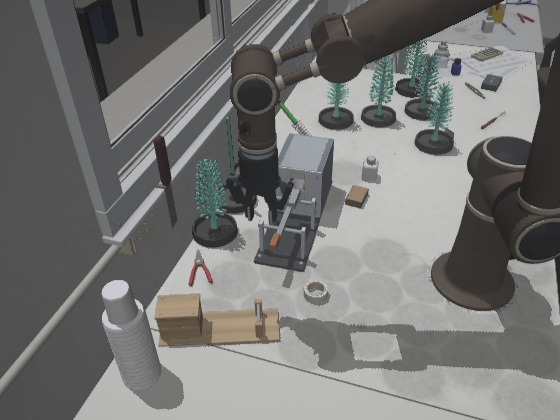

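The boat is level and centred on both bars, the nose is short of the plate, the slug is in the crucible, and the bystanders are unmoved. I hand in.

```bash
python3 -c "
from bench import *
print(robot.current_joint_vel().round(3) if hasattr(robot.current_joint_vel(),'round') else robot.current_joint_vel());hand_in();print(robot.current_t())"
```

```text
[ 0.006 -0.001 -0.003  0.002  0.002  0.001]
the job is handed in; nothing more can be done
the job is handed in; nothing more can be done
```

I handed the job in at about 27 s of robot time, with every step done. No verdict was reported.

**What I did:** I drew the boat out of the rack by its bar and laid it level on the two rest bars with the slug aboard. I then took it by the grip and passed the trough through the slot. Tipping it 32° about the slot's centre rolled the slug out, and I brought the empty boat back, laid it on the bars and let go.

**Last checks:**
- **Boat:** it lies level, with the bar top at about 0.110 m along its length. It is within about 2 mm of the centre line, and the nose is about 17–20 mm short of the plate. The gripper is clear of it.
- **Slug:** the top view shows it inside the crucible. I judged this from the picture only, not from a depth reading through the clear top.
- **Cover contact:** the wrist force showed no sign of the boat touching the cover. I had no direct reading of that contact.
- **Bystanders:** the mould block, tape roll, flux bottle and pliers look unmoved in the pictures. I did not measure their positions again at the end.

**Disagreements between views:** the side and top cameras differed by about 2–3 mm sideways, so I used their average. In the first carry the wrist depth also showed the boat nose-up by about 2.5°, within the slug's limit of about 8°; it was level once laid down.

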